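Tidy the parts drawers on the repair bench

TASK

Three small parts boxes stand on the repair mat with their drawers left half out: using only your fingertips, push the two drawers that have parts in them (capacitors, relays) fully shut, and push the empty drawer out all the way to its stop, from inside against the back of its front panel, so that it can be refilled. Push gently and grip nothing: the boxes must not be lifted, tipped or shoved out of their places, and the multimeter, screwdriver and tin stay where they are.

Things in the scene. Friction and masses are not known exactly. Their poses are not given: they have to be found in the camera images.
- box_caps: the parts box whose drawer holds upright black round capacitors with silvery tops: a loose grey box, 150 mm deep (x) x 100 wide (y) x 70 high, about 1.7 kg with its drawer, standing on the mat beside its two look-alikes (boxes about 25 mm apart, their left-to-right order varies). Origin at the centre of its underside; its -x side is the open front from which the drawer slides. It slides on the mat if shoved with some 8 N or more.
- front_caps (a point): the middle of the top edge of the outer face of that drawer's front panel; axes as its box's: x points into the box (the way to push it shut), z up. The panel is 8 mm thick (its inner face lies at x = +8 mm), 96 mm wide and 60 mm tall below this edge; no handle. Behind the panel the tray is filled to 26 mm above its underside, that is to 34 mm below this edge, from 4 mm behind the inner face on.
- drawer_caps (a joint): how far that drawer stands out, m: 0 fully shut (panel against the box), 0.115 fully out at its stop; it slides along the box's -x, stays where it is left and needs about 1.5 N to move (a little more when fast).
- box_relays: the parts box whose drawer holds yellow oblong relays: a loose grey box, 150 mm deep (x) x 100 wide (y) x 70 high, about 1.7 kg with its drawer, standing on the mat beside its two look-alikes (boxes about 25 mm apart, their left-to-right order varies). Origin at the centre of its underside; its -x side is the open front from which the drawer slides. It slides on the mat if shoved with some 8 N or more.
- front_relays (a point): the middle of the top edge of the outer face of that drawer's front panel; axes as its box's: x points into the box (the way to push it shut), z up. The panel is 8 mm thick (its inner face lies at x = +8 mm), 96 mm wide and 60 mm tall below this edge; no handle. Behind the panel the tray is filled to 26 mm above its underside, that is to 34 mm below this edge, from 4 mm behind the inner face on.
- drawer_relays (a joint): how far that drawer stands out, m: 0 fully shut (panel against the box), 0.115 fully out at its stop; it slides along the box's -x, stays where it is left and needs about 1.5 N to move (a little more when fast).
- box_empty: the parts box whose drawer is empty: a loose grey box, 150 mm deep (x) x 100 wide (y) x 70 high, about 1.7 kg with its drawer, standing on the mat beside its two look-alikes (boxes about 25 mm apart, their left-to-right order varies). Origin at the centre of its underside; its -x side is the open front from which the drawer slides. It slides on the mat if shoved with some 8 N or more.
- front_empty (a point): the middle of the top edge of the outer face of that drawer's front panel; axes as its box's: x points into the box (the way to push it shut), z up. The panel is 8 mm thick (its inner face lies at x = +8 mm), 96 mm wide and 60 mm tall below this edge; no handle. The tray is empty; its floor is 56 mm below this edge.
- drawer_empty (a joint): how far that drawer stands out, m: 0 fully shut (panel against the box), 0.115 fully out at its stop; it slides along the box's -x, stays where it is left and needs about 1.5 N to move (a little more when fast). Between panel and box the open gap is as long as this value (0.065 or more at the start) and 78 mm wide between the side walls; the box's top is 3 mm above the panel's.
- meter: bystander: a blue hand multimeter lying on its back, 150 x 100 x 36 mm, its dial up to 49 mm; origin at the centre of its underside.
- driver: bystander: a screwdriver with a yellow handle lying on the mat, 150 mm long along its x (tip at +x), 26 mm thick; origin midway along, on its underside.
- tin: bystander: a white round flux tin, 60 mm across, 24 mm high; origin at the centre of its underside.
Not all that is in view belongs to the job. What is shaped like the box_empty but brown or turquoise is not meant.

How it is judged:
At the end, for the whole second after the job is handed in: The capacitor and the relay drawers are within 5 mm of fully shut, the empty drawer is within 7 mm of its stop (0.115 m out); every box stands flat, at rest, within 30 mm of where it began; multimeter, screwdriver and tin are within 20 mm of where they were (value of joint each of drawer_caps, drawer_relays below 0.005 m and value of joint drawer_empty above 0.108 m and distance of each of box_caps, box_relays, box_empty from where it was at the start of the episode below 0.03 m and angle between each of box_caps, box_relays, box_empty's own z axis and vertical below 0.05 rad and linear speed of each of box_caps, box_relays, box_empty below 0.02 m/s and distance of each of meter, driver, tin from where it was at the start of the episode below 0.02 m); the robot touches nothing.
It fails at once if a box is shoved more than 30 mm or lifted from its place (distance of any of box_caps, box_relays, box_empty from where it was at the start of the episode above 0.03 m or height (world z) of any of box_caps, box_relays, box_empty above 0.015 m).
It fails at once if a box is tipped by more than 0.2 rad (angle between any of box_caps, box_relays, box_empty's own z axis and vertical above 0.2 rad).
It fails at once if a box or its drawer is gripped or rammed: the fingers bear on it with more than 30 N (contact force between the fingers and box_caps above 30 N or contact force between the fingers and box_relays above 30 N or contact force between the fingers and box_empty above 30 N).
It fails at once if the multimeter, screwdriver or tin is moved more than 20 mm (distance of any of meter, driver, tin from where it was at the start of the episode above 0.02 m).
It also fails if it takes over 54 s, if anything falls off the work surface, if the arm or the gripper's body presses on something with over 40 N, if the wrist force passes 120 N, or if a joint passes its speed limit or range.

ROBOT

A 6-joint arm with a two-finger parallel gripper is mounted at the origin on the work surface. World frame = base frame: x ahead of the robot, y to its left, z up, the work surface at z = 0. Lengths are in m, angles in rad, forces in N, time in s.
With the tool pointing down it reaches from about 0.35 to 0.725 m from the base axis. Payload 4.3 kg.
Tool frame: the origin (TCP) lies at the very end of the fingers, on their centre line; the grasp point (between the pads) lies 19 mm behind it; z points along the fingers, y is the line along which they close (so a half turn about z gives the same grasp; the last joint's range is limited). The gripper opens to 85 mm and grips with 20 to 120 N. Pads are 22 mm wide; open, the fingers measure 114 mm over their backs; the gripper's body (76 mm by 85 mm) begins 54 mm behind the grasp point. The pads swing forward as they close: fully open they stand 13 mm farther back than shut.
Start: joints at [-1.418, 0.377, 0.081, 1.274, 0, 1.46], TCP at [0.149, -0.555, 0.231] pointing down, gripper open.
Joint ranges: [-2.72, 2.72], [-0.84, 1.66], [-1.02, 1.22], [-1.77, 2.12], [-1.37, 1.28], [-3.14, 3.14]. Speed limits (rad/s): [2.57, 2.57, 3.14, 3.14, 3.14, 3.14].

INTERFACE

Orientations are given as [roll, pitch, yaw] about the fixed x, y, z axes, in that order (R = Rz(yaw) Ry(pitch) Rx(roll)).
In Python, from cell import ctrl gives the robot as it stands.
- The arm moves only by the tool move_arm, never from a script. Its argument "commands" is a list of rows, each an object of numbers: "dx", "dy", "dz": the shift along the tool's x, y, z as a fraction of full scale; "rx", "ry", "rz": the turn, a rotation vector about the tool's x, y, z as a fraction of full scale; "grip": the closure, from 0 (fully open) to 1 (shut). A call has 1 to 10 rows; each row is the pose to reach, as a shift and turn from the pose commanded when the call began, along the tool's axes at that moment, turning the shorter way round; what a row does not reach only later rows make up. Full scale, the value 1, is 30 cm for a shift and pi rad for a turn. A row lasts 1/12 s, in which the tool goes at most 41.7 mm and 7.16 degrees, less where a joint would pass 70% of its speed; a pose out of reach is approached as far as the arm can. A call with a number of a shift or a turn outside -1 to 1 is refused whole. A call with a gripper value outside its range is refused whole. The fingers move at their own pace and stop on an object; "force" is the grip in N (left out, the last holds). Time passes only in rows, so rows that repeat a pose let the fingers close. It gives the time, the measured TCP pose, the force, the opening and the grip force at its end, in the units of the state.
- ctrl.get_obs(): the state, without advancing time (a new reading comes with each control period).
- ctrl.camera(name): name is "scene" or "top"; returns (picture, depth): 420x560x3 uint8, blue, green, red; 420x560 float32, m along the optical axis (not along the pixel's ray), 0 where there is no reading.
- ctrl.camera_model(name): a dict with "fx", "fy", "cx", "cy" (pixels), "extrinsics" (4x4, takes a point from world to camera coordinates). Camera axes: x right, y up, looking along -z (the intrinsics and any distortion apply to the point x, -y, -z); pixel columns grow to the right and rows downward; lengths in m; the calibration is good to about 2 mm. A picture is of the moment at which its call begins. camera_model takes no time and is no camera call.
- ctrl.finish_job(): hands the job in; it is judged then, once.
The state is a dict: "time_s": time; "qpos": joint angles; "joint_vel": joint speeds; "effort": joint torques, N m; "eef_pos": TCP position; "eef_rot": TCP orientation; "contact_force": force on the tool from outside, world axes, zero at the start; "wrist_torque": the same for the moment, N m; "finger_gap": finger opening in m; "grip_force": force on a finger pad.
Only numpy, scipy, OpenCV 4.12 (cv2) and the standard library are available. Lean on these libraries where they do the work, as an engineer would, in place of code of your own. Each camera call takes 0.05 s, during which the arm holds its last target. There are 200 camera calls.

## Working session

There is one attempt and no reset: what is moved stays moved. The work goes in short steps, Python scripts to look and compute and a tool call to move; the robot and the scene stay as the last step left them, time stands still between calls to the robot, and variables do not carry over. Pictures are saved under pics/ and viewed, at most 10 in all, crops included, and the job is handed in when it is done.

Besides the shell and the picture viewer there is one more tool, called as name([rows], argument=value, ...), one row to a line, values as JSON. move_arm: Moves the arm, as the interface text tells. Its arguments: {"type":"object","properties":{"commands":{"type":"array"},"force":{"type":"number"}},"required":["commands"]}

```bash
mkdir -p pics; cat > h.py <<'E'
import numpy as np, cv2
from cell import ctrl
def world(cam,u,v,d):
    m=ctrl.camera_model(cam);p=np.array([(u-m['cx'])/m['fx']*d,-(v-m['cy'])/m['fy']*d,-d,1.])
    return (np.linalg.inv(m['extrinsics'])@p)[:3]
def cloud(cam,d):
    m=ctrl.camera_model(cam);v,u=np.mgrid[:d.shape[0],:d.shape[1]]
    P=np.stack([(u-m['cx'])/m['fx']*d,-(v-m['cy'])/m['fy']*d,-d,np.ones_like(d)],-1)
    return (P@np.linalg.inv(m['extrinsics']).T)[...,:3]
E
python3 - <<'E'
from h import *
for c in('top','scene'):
    p,d=ctrl.camera(c);cv2.imwrite(f'pics/{c}0.png',p);np.save(f'{c}0.npy',d);print(ctrl.camera_model(c))
print(ctrl.get_obs())
E
```

```text
{'fx': 386.34517794983003, 'fy': 386.34517794983003, 'cx': 280.1946177542862, 'cy': 209.51003366357708, 'extrinsics': array([[-2.54276876e-02, -9.99676664e-01,  1.39218139e-05,
         1.12920383e-01],
       [ 9.77501219e-01, -2.48607180e-02,  2.09459570e-01,
        -5.58346761e-01],
       [-2.09391498e-01,  5.33968110e-03,  9.77817308e-01,
        -1.04840425e+00],
       [ 0.00000000e+00,  0.00000000e+00,  0.00000000e+00,
         1.00000000e+00]])}
{'fx': 411.1510520164005, 'fy': 411.1510520164005, 'cx': 276.1004720896149, 'cy': 203.37748273095264, 'extrinsics': array([[-2.48386522e-01,  9.68660492e-01,  9.93370459e-04,
         2.59546254e-02],
       [-7.84766213e-01, -2.01832815e-01,  5.86008110e-01,
         3.96014182e-01],
       [ 5.67843399e-01,  1.44776953e-01,  8.10304577e-01,
        -1.27531818e+00],
       [ 0.00000000e+00,  0.00000000e+00,  0.00000000e+00,
         1.00000000e+00]])}
{'time_s': 0.1, 'qpos': array([-1.41830490e+00,  3.78015923e-01,  7.97655884e-02,  1.27440180e+00,
       -8.58114261e-06,  1.46052487e+00]), 'joint_vel': array([-0.00120921, -0.00043072,  0.00409564,  0.00088246, -0.0011312 ,
        0.00115271]), 'effort': array([ 1.37984429e-03, -4.64694536e+01,  2.70582211e+01,  1.20517457e-02,
       -1.28381234e-04,  2.93962700e-06]), 'eef_pos': array([ 0.14928525, -0.55467376,  0.23044187]), 'eef_rot': array([-3.13974717e+00, -1.95699386e-04,  2.62762710e-01]), 'contact_force': array([ 0.07215206, -0.26836059, -0.16026863]), 'wrist_torque': array([ 0.02533889, -0.0539657 , -0.04370034]), 'grip_force': 0.0, 'finger_gap': 0.08519883351792963}
```

View pics/top0.png

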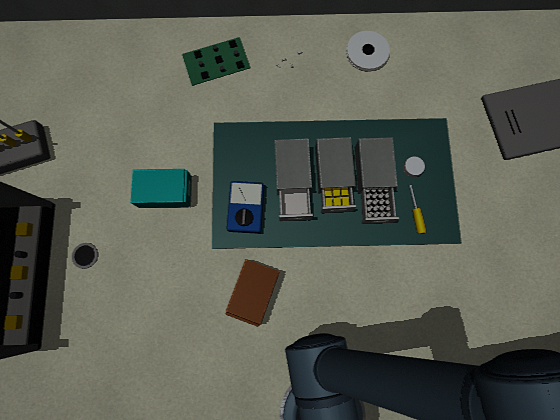

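View pics/scene0.png

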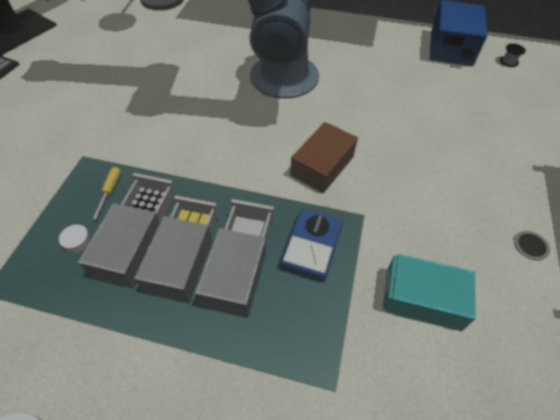

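Top view: the three grey boxes, left to right, are empty (tray at 296,205), relays (338,197) and caps (380,205). The brown (254,292) and turquoise (160,188) blocks are decoys. Next I'll confirm in an enlarged crop and measure.

```bash
python3 - <<'E'
from h import *
p=cv2.imread('pics/top0.png');d=np.load('top0.npy')
cv2.imwrite('pics/crop0.png',cv2.resize(p[130:235,225:435],None,fx=3.8,fy=3.8,interpolation=cv2.INTER_CUBIC))
C=cloud('top',d);x,y,z=C[...,0],C[...,1],C[...,2]
M=((z>.060)&(z<.085)).astype(np.uint8);M[:130]=0;M[230:]=0;M[:,:225]=0;M[:,435:]=0
n,L=cv2.connectedComponents(M)
for i in range(1,n):
    k=L==i
    if k.sum()<15: continue
    P=C[k];r=cv2.minAreaRect(P[:,:2].astype(np.float32)*1000)
    print(k.sum(),np.round(P.mean(0),4),np.round(P.min(0),4),np.round(P.max(0),4),np.round(np.array(r[0]),1),np.round(r[1],1),round(r[2],1))
for n,(a,b) in dict(meter=(225,268),b=(0,0)).items():
    if a:
        k=(z>.02)&(np.arange(560)[None]>a)&(np.arange(560)[None]<b)&(np.arange(420)[:,None]>175)&(np.arange(420)[:,None]<240)
        print(n,C[k].min(0),C[k].max(0))
for u,v in((415,166),(418,222),(412,190)): print(C[v,u])
E
```

```text
1723 [ 0.6944 -0.0656  0.0728] [ 0.62   -0.1185  0.0601] [ 0.7728 -0.0146  0.08  ] [696.9 -66.1] [153.4 100.6] 1.6
1747 [ 0.6914 -0.1868  0.0728] [ 0.6171 -0.2398  0.0604] [ 0.769  -0.1375  0.0792] [ 693.  -188.6] [102.3 152. ] 90.0
1695 [0.6939 0.0586 0.0729] [0.6188 0.0079 0.0618] [0.7719 0.1095 0.0803] [695.3  58.4] [151.9 100.4] 1.3
104 [ 0.5634 -0.0698  0.0679] [ 0.5591 -0.1181  0.0602] [ 0.5684 -0.0231  0.0727] [563.9 -70.5] [ 8.6 95. ] 1.3
109 [0.5415 0.0546 0.0675] [0.5372 0.0085 0.061 ] [0.5476 0.1027 0.073 ] [542.1  55.7] [ 8.6 94.1] 1.6
109 [ 0.5269 -0.1851  0.0677] [ 0.5227 -0.2367  0.06  ] [ 0.5315 -0.1409  0.0731] [ 527.  -188.8] [95.8  8.5] 89.6
meter [0.32912901 0.10460111 0.02040574] [0.656969   0.25485427 1.14209732]
[0.32912901 0.10460111 1.14209732]
[ 0.52034859 -0.30466375  0.02621825]
[ 0.61996324 -0.29969811  0.01723432]
```

View pics/crop0.png

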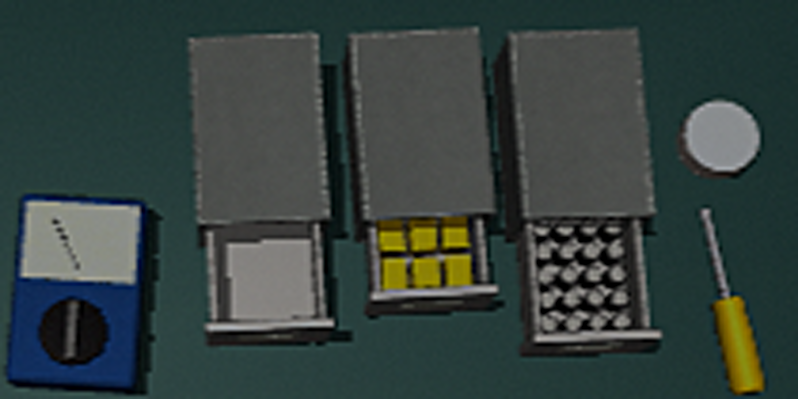

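The crop confirms it: parts-free tray on the left, yellow relays in the middle, round capacitors on the right. The sizes match (boxes 150×100, panels 95×8.5 mm). I'll turn the tool to yaw 90° so it lines up with world axes, shut the fingers and head for the caps drawer.

move_arm([
  {"dx":0.83,"dy":-0.52,"rz":-0.416,"grip":1},
  {"dx":0.83,"dy":-0.52,"rz":-0.416,"grip":1},
  {"dx":0.83,"dy":-0.52,"rz":-0.416,"grip":1},
  {"dx":0.83,"dy":-0.52,"rz":-0.416,"grip":1},
  {"dx":0.83,"dy":-0.52,"rz":-0.416,"grip":1},
  {"dx":0.83,"dy":-0.52,"rz":-0.416,"grip":1},
  {"dx":0.83,"dy":-0.52,"rz":-0.416,"grip":1},
  {"dx":0.83,"dy":-0.52,"rz":-0.416,"grip":1},
  {"dx":0.83,"dy":-0.52,"rz":-0.416,"grip":1},
  {"dx":0.83,"dy":-0.52,"rz":-0.416,"grip":1},
], force=20)

```text
schema error: expected keys dx, dy, dz, rx, ry, rz, grip
```

move_arm([
  {"dx":0.83,"dy":-0.52,"dz":0,"rx":0,"ry":0,"rz":-0.416,"grip":1},
  {"dx":0.83,"dy":-0.52,"dz":0,"rx":0,"ry":0,"rz":-0.416,"grip":1},
  {"dx":0.83,"dy":-0.52,"dz":0,"rx":0,"ry":0,"rz":-0.416,"grip":1},
  {"dx":0.83,"dy":-0.52,"dz":0,"rx":0,"ry":0,"rz":-0.416,"grip":1},
  {"dx":0.83,"dy":-0.52,"dz":0,"rx":0,"ry":0,"rz":-0.416,"grip":1},
  {"dx":0.83,"dy":-0.52,"dz":0,"rx":0,"ry":0,"rz":-0.416,"grip":1},
  {"dx":0.83,"dy":-0.52,"dz":0,"rx":0,"ry":0,"rz":-0.416,"grip":1},
  {"dx":0.83,"dy":-0.52,"dz":0,"rx":0,"ry":0,"rz":-0.416,"grip":1},
  {"dx":0.83,"dy":-0.52,"dz":0,"rx":0,"ry":0,"rz":-0.416,"grip":1},
  {"dx":0.83,"dy":-0.52,"dz":0,"rx":0,"ry":0,"rz":-0.416,"grip":1},
], force=20)

```text
time_s: 0.93
eef_pos: [0.3498, -0.3386, 0.2309]
eef_rot: [-3.141, -0.001, 1.522]
contact_force: [-0.9, 0.2, 0.7]
finger_gap: 0.0001
grip_force: 0.0
```

move_arm([
  {"dx":0.52,"dy":0.41,"dz":0.27,"rx":0,"ry":0,"rz":-0.0165,"grip":1},
  {"dx":0.52,"dy":0.41,"dz":0.27,"rx":0,"ry":0,"rz":-0.0165,"grip":1},
  {"dx":0.52,"dy":0.41,"dz":0.27,"rx":0,"ry":0,"rz":-0.0165,"grip":1},
  {"dx":0.52,"dy":0.41,"dz":0.27,"rx":0,"ry":0,"rz":-0.0165,"grip":1},
  {"dx":0.52,"dy":0.41,"dz":0.27,"rx":0,"ry":0,"rz":-0.0165,"grip":1},
  {"dx":0.52,"dy":0.41,"dz":0.27,"rx":0,"ry":0,"rz":-0.0165,"grip":1},
  {"dx":0.52,"dy":0.41,"dz":0.27,"rx":0,"ry":0,"rz":-0.0165,"grip":1},
  {"dx":0.52,"dy":0.41,"dz":0.27,"rx":0,"ry":0,"rz":-0.0165,"grip":1},
])

```text
time_s: 1.6
eef_pos: [0.4806, -0.1913, 0.15]
eef_rot: [-3.14, 0.0, 1.565]
contact_force: [0.5, -0.6, 0.3]
finger_gap: -0.0001
grip_force: 0.0
```

```bash
python3 - <<'E'
from h import *
p,d=ctrl.camera('scene');cv2.imwrite('pics/s1.png',cv2.resize(p[80:330,20:350],None,fx=2.2,fy=2.2));print(ctrl.get_obs()['eef_pos'],ctrl.get_obs()['contact_force'])
E
```

```text
[ 0.48068145 -0.19210549  0.15057173] [-0.97058056 -1.0626894  -0.3466778 ]
```

View pics/s1.png

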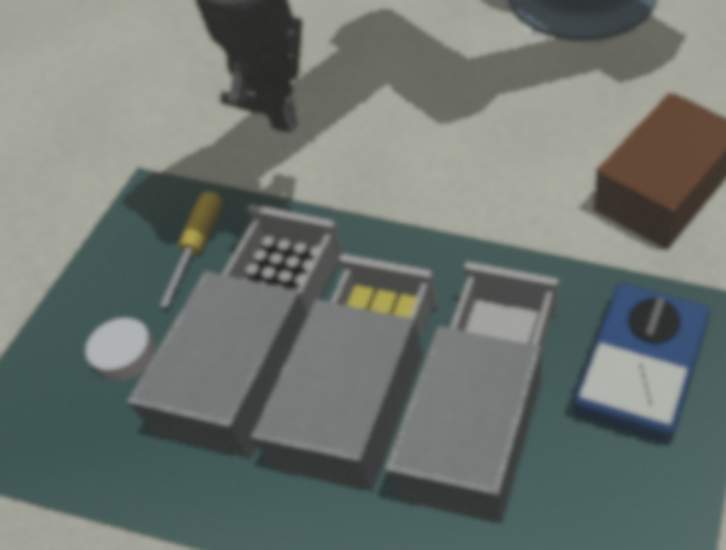

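The shut gripper (image 265,110) hangs clear in front of the caps drawer. Lowering it to z≈0.045.

move_arm([
  {"dx":0.01,"dy":0,"dz":0.35,"rx":0,"ry":0,"rz":0,"grip":1},
  {"dx":0.01,"dy":0,"dz":0.35,"rx":0,"ry":0,"rz":0,"grip":1},
  {"dx":0.01,"dy":0,"dz":0.35,"rx":0,"ry":0,"rz":0,"grip":1},
  {"dx":0.01,"dy":0,"dz":0.35,"rx":0,"ry":0,"rz":0,"grip":1},
  {"dx":0.01,"dy":0.04,"dz":0.35,"rx":0,"ry":0,"rz":0,"grip":1},
  {"dx":0.01,"dy":0.06,"dz":0.35,"rx":0,"ry":0,"rz":0,"grip":1},
  {"dx":0.01,"dy":0.08,"dz":0.35,"rx":0,"ry":0,"rz":0,"grip":1},
  {"dx":0.01,"dy":0.1,"dz":0.35,"rx":0,"ry":0,"rz":0,"grip":1},
  {"dx":0.01,"dy":0.12,"dz":0.35,"rx":0,"ry":0,"rz":0,"grip":1},
  {"dx":0.01,"dy":0.14,"dz":0.35,"rx":0,"ry":0,"rz":0,"grip":1},
])

```text
time_s: 2.48
eef_pos: [0.5237, -0.1892, 0.0461]
eef_rot: [3.141, 0.001, 1.564]
contact_force: [-1.2, -0.2, 1.9]
finger_gap: -0.0001
grip_force: 0.9
```

In contact (-1.2 N on x). Pushing on at about 70 mm/s.

move_arm([
  {"dx":0,"dy":0.02,"dz":0,"rx":0,"ry":0,"rz":0,"grip":1},
  {"dx":0,"dy":0.04,"dz":0,"rx":0,"ry":0,"rz":0,"grip":1},
  {"dx":0,"dy":0.06,"dz":0,"rx":0,"ry":0,"rz":0,"grip":1},
  {"dx":0,"dy":0.08,"dz":0,"rx":0,"ry":0,"rz":0,"grip":1},
  {"dx":0,"dy":0.1,"dz":0,"rx":0,"ry":0,"rz":0,"grip":1},
  {"dx":0,"dy":0.12,"dz":0,"rx":0,"ry":0,"rz":0,"grip":1},
  {"dx":0,"dy":0.14,"dz":0,"rx":0,"ry":0,"rz":0,"grip":1},
  {"dx":0,"dy":0.16,"dz":0,"rx":0,"ry":0,"rz":0,"grip":1},
  {"dx":0,"dy":0.18,"dz":0,"rx":0,"ry":0,"rz":0,"grip":1},
  {"dx":0,"dy":0.2,"dz":0,"rx":0,"ry":0,"rz":0,"grip":1},
])

```text
time_s: 3.32
eef_pos: [0.5835, -0.1886, 0.0451]
eef_rot: [-3.141, -0.001, 1.565]
contact_force: [-2.2, 1.4, 0.7]
finger_gap: 0.0002
grip_force: 0.9
```

```bash
cat >> h.py <<'E'
def blobs(tag):
    p,d=ctrl.camera('top');cv2.imwrite(f'pics/{tag}.png',cv2.resize(p[130:235,225:435],None,fx=3.8,fy=3.8))
    C=cloud('top',d);z=C[...,2];M=((z>.06)&(z<.085)).astype(np.uint8);M[:130]=0;M[230:]=0;M[:,:225]=0;M[:,435:]=0
    n,L=cv2.connectedComponents(M)
    for i in range(1,n):
        k=L==i
        if k.sum()>14: P=C[k];print(k.sum(),*[np.round(f(P,0)[:2],4) for f in(np.mean,np.min,np.max)])
E
python3 -c "
from h import *
blobs('c1');o=ctrl.get_obs();print(o['eef_pos'],o['contact_force'])"
```

```text
1724 [ 0.6945 -0.0656] [ 0.6198 -0.1188] [ 0.7731 -0.0145]
1457 [ 0.7015 -0.181 ] [ 0.6165 -0.2388] [ 0.7689 -0.1371]
1699 [0.6939 0.0586] [0.6191 0.0076] [0.7719 0.1095]
70 [ 0.5953 -0.1649] [ 0.5688 -0.1848] [ 0.6045 -0.1408]
109 [ 0.5633 -0.0687] [ 0.5585 -0.1178] [ 0.569 -0.023]
111 [0.5414 0.0551] [0.5373 0.0085] [0.5475 0.1027]
[ 0.58495104 -0.18890941  0.04523281] [-0.40137041  0.21773473  0.29178458]
```

move_arm([
  {"dx":0,"dy":0.01,"dz":0,"rx":0,"ry":0,"rz":0,"grip":1},
  {"dx":0,"dy":0.018,"dz":0,"rx":0,"ry":0,"rz":0,"grip":1},
  {"dx":0,"dy":0.025,"dz":0,"rx":0,"ry":0,"rz":0,"grip":1},
  {"dx":0,"dy":0.03,"dz":0,"rx":0,"ry":0,"rz":0,"grip":1},
  {"dx":0,"dy":0.03,"dz":0,"rx":0,"ry":0,"rz":0,"grip":1},
])

```text
time_s: 3.78
eef_pos: [0.5924, -0.1891, 0.0452]
eef_rot: [3.141, 0.0, 1.565]
contact_force: [-1.0, 0.3, -1.0]
finger_gap: -0.0004
grip_force: 0.2
```

move_arm([
  {"dx":0,"dy":0.003,"dz":0,"rx":0,"ry":0,"rz":0,"grip":1},
  {"dx":0,"dy":0.006,"dz":0,"rx":0,"ry":0,"rz":0,"grip":1},
  {"dx":0,"dy":0.009,"dz":0,"rx":0,"ry":0,"rz":0,"grip":1},
])

```text
time_s: 4.03
eef_pos: [0.5947, -0.1891, 0.0453]
eef_rot: [-3.141, 0.0, 1.565]
contact_force: [-1.5, 0.3, -0.1]
finger_gap: -0.0002
grip_force: 0.8
```

move_arm([
  {"dx":0,"dy":0.003,"dz":0,"rx":0,"ry":0,"rz":0,"grip":1},
  {"dx":0,"dy":0.006,"dz":0,"rx":0,"ry":0,"rz":0,"grip":1},
  {"dx":0,"dy":0.009,"dz":0,"rx":0,"ry":0,"rz":0,"grip":1},
])

```text
time_s: 4.28
eef_pos: [0.5966, -0.1891, 0.0452]
eef_rot: [-3.14, 0.0, 1.564]
contact_force: [-5.7, 0.6, 4.2]
finger_gap: -0.0001
grip_force: 3.3
```

move_arm([
  {"dx":0,"dy":0.003,"dz":0,"rx":0,"ry":0,"rz":0,"grip":1},
  {"dx":0,"dy":0.006,"dz":0,"rx":0,"ry":0,"rz":0,"grip":1},
])

```text
time_s: 4.45
eef_pos: [0.5967, -0.1891, 0.0452]
eef_rot: [-3.136, 0.0, 1.564]
contact_force: [-10.3, -0.8, 7.8]
finger_gap: -0.0001
grip_force: 5.7
```

```bash
python3 -c "
from h import *
blobs('c2');o=ctrl.get_obs();print(o['eef_pos'],o['contact_force'])"
```

```text
1722 [ 0.6945 -0.0657] [ 0.6195 -0.1181] [ 0.7726 -0.0145]
1418 [ 0.6991 -0.1783] [ 0.5827 -0.2385] [ 0.7691 -0.1369]
1702 [0.6939 0.0586] [0.6187 0.0078] [0.7714 0.1095]
106 [ 0.5634 -0.0703] [ 0.5594 -0.1175] [ 0.5682 -0.0232]
109 [0.5414 0.0552] [0.5372 0.0088] [0.5474 0.1027]
[ 0.59661706 -0.18904748  0.04522939] [-10.29818556  -0.01147841   5.08104233]
```

Caps drawer is shut: the force rose to 10 N with no further motion. Backing off and moving across to the relays front.

move_arm([
  {"dx":0,"dy":-0.1,"dz":0,"rx":0,"ry":0,"rz":0,"grip":1},
  {"dx":0,"dy":-0.22,"dz":0,"rx":0,"ry":0,"rz":0,"grip":1},
  {"dx":0,"dy":-0.26,"dz":0,"rx":0,"ry":0,"rz":0,"grip":1},
  {"dx":0.13,"dy":-0.26,"dz":0,"rx":0,"ry":0,"rz":-0.0115,"grip":1},
  {"dx":0.26,"dy":-0.26,"dz":0,"rx":0,"ry":0,"rz":-0.0115,"grip":1},
  {"dx":0.39,"dy":-0.26,"dz":0,"rx":0,"ry":0,"rz":-0.0115,"grip":1},
  {"dx":0.395,"dy":-0.26,"dz":0,"rx":0,"ry":0,"rz":-0.0115,"grip":1},
  {"dx":0.395,"dy":-0.26,"dz":0,"rx":0,"ry":0,"rz":-0.0115,"grip":1},
])

```text
time_s: 5.17
eef_pos: [0.5228, -0.0685, 0.0457]
eef_rot: [3.14, 0.001, 1.604]
contact_force: [0.3, -0.2, 0.9]
finger_gap: 0.0002
grip_force: 0.0
```

```bash
python3 -c "
from h import *
blobs('c3');o=ctrl.get_obs();print(o['eef_pos'],o['eef_rot'],o['contact_force'])"
```

```text
1465 [ 0.7006 -0.0588] [ 0.6184 -0.1151] [ 0.7732 -0.0145]
437 [ 0.7469 -0.1944] [ 0.7148 -0.2385] [ 0.7687 -0.1378]
1697 [0.6939 0.0587] [0.6193 0.0077] [0.7716 0.1095]
34 [ 0.5628 -0.0365] [ 0.5588 -0.0522] [ 0.5667 -0.0233]
110 [0.5414 0.0553] [0.5367 0.0088] [0.5483 0.1027]
[ 0.5231913  -0.0699324   0.04579493] [3.13966739e+00 1.25257404e-03 1.60251739e+00] [-0.25294646 -0.54121018  0.17550942]
```

View pics/c3.png

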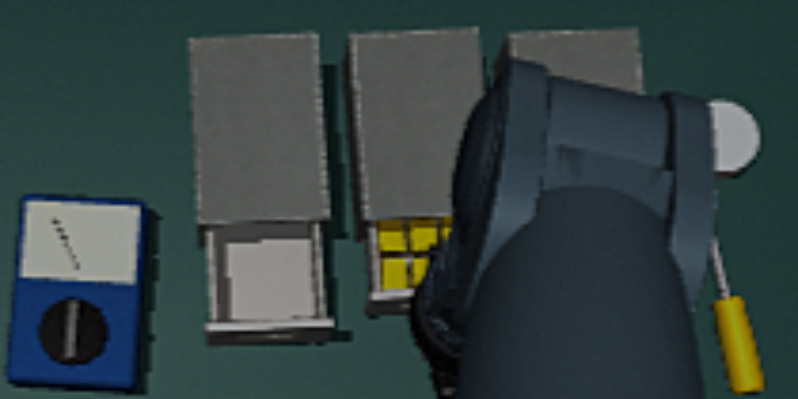

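The arm hides the caps box, and the gripper stands in front of the relays panel (about 440,300). Pushing relays.

move_arm([
  {"dx":0,"dy":0.03,"dz":0,"rx":0,"ry":0,"rz":0,"grip":1},
  {"dx":0,"dy":0.05,"dz":0,"rx":0,"ry":0,"rz":0,"grip":1},
  {"dx":0,"dy":0.07,"dz":0,"rx":0,"ry":0,"rz":0,"grip":1},
  {"dx":0,"dy":0.09,"dz":0,"rx":0,"ry":0,"rz":0,"grip":1},
  {"dx":0,"dy":0.11,"dz":0,"rx":0,"ry":0,"rz":0,"grip":1},
  {"dx":0,"dy":0.13,"dz":0,"rx":0,"ry":0,"rz":0,"grip":1},
  {"dx":0,"dy":0.15,"dz":0,"rx":0,"ry":0,"rz":0,"grip":1},
  {"dx":0,"dy":0.17,"dz":0,"rx":0,"ry":0,"rz":0,"grip":1},
  {"dx":0,"dy":0.19,"dz":0,"rx":0,"ry":0,"rz":0,"grip":1},
  {"dx":0,"dy":0.21,"dz":0,"rx":0,"ry":0,"rz":0,"grip":1},
])

```text
time_s: 6.05
eef_pos: [0.5854, -0.0682, 0.0451]
eef_rot: [-3.141, 0.0, 1.601]
contact_force: [-1.7, -1.2, -0.5]
finger_gap: 0.0002
grip_force: 0.9
```

move_arm([
  {"dx":0,"dy":0.01,"dz":0,"rx":0,"ry":0,"rz":0,"grip":1},
  {"dx":0,"dy":0.02,"dz":0,"rx":0,"ry":0,"rz":0,"grip":1},
  {"dx":0,"dy":0.027,"dz":0,"rx":0,"ry":0,"rz":0,"grip":1},
  {"dx":0,"dy":0.032,"dz":0,"rx":0,"ry":0,"rz":0,"grip":1},
])

```text
time_s: 6.38
eef_pos: [0.5948, -0.0678, 0.0452]
eef_rot: [-3.141, -0.0, 1.601]
contact_force: [-1.7, -1.3, -0.9]
finger_gap: 0.0002
grip_force: 0.8
```

move_arm([
  {"dx":0,"dy":0.003,"dz":0,"rx":0,"ry":0,"rz":0,"grip":1},
  {"dx":0,"dy":0.006,"dz":0,"rx":0,"ry":0,"rz":0,"grip":1},
])

```text
time_s: 6.55
eef_pos: [0.5963, -0.0678, 0.0452]
eef_rot: [-3.141, -0.0, 1.601]
contact_force: [-1.7, -1.2, -0.7]
finger_gap: 0.0
grip_force: 0.8
```

move_arm([
  {"dx":0,"dy":0.003,"dz":0,"rx":0,"ry":0,"rz":0,"grip":1},
  {"dx":0,"dy":0.006,"dz":0,"rx":0,"ry":0,"rz":0,"grip":1},
  {"dx":0,"dy":0.009,"dz":0,"rx":0,"ry":0,"rz":0,"grip":1},
])

```text
time_s: 6.8
eef_pos: [0.599, -0.0677, 0.0452]
eef_rot: [-3.141, -0.0, 1.601]
contact_force: [-1.2, -0.0, -1.2]
finger_gap: -0.0001
grip_force: 0.8
```

move_arm([
  {"dx":0,"dy":0.003,"dz":0,"rx":0,"ry":0,"rz":0,"grip":1},
  {"dx":0,"dy":0.006,"dz":0,"rx":0,"ry":0,"rz":0,"grip":1},
])

```text
time_s: 6.97
eef_pos: [0.5997, -0.0677, 0.0452]
eef_rot: [-3.139, 0.0, 1.601]
contact_force: [-6.9, -1.5, 3.6]
finger_gap: -0.0002
grip_force: 3.5
```

Relays drawer is shut: 7 N at x=0.5997, as predicted. Backing off, rising, and moving over the gap of the empty drawer.

move_arm([
  {"dx":0,"dy":-0.1,"dz":0,"rx":0,"ry":0,"rz":0,"grip":1},
  {"dx":0,"dy":-0.1,"dz":-0.12,"rx":0,"ry":0,"rz":0,"grip":1},
  {"dx":0,"dy":-0.1,"dz":-0.25,"rx":0,"ry":0,"rz":0,"grip":1},
  {"dx":0,"dy":-0.1,"dz":-0.35,"rx":0,"ry":0,"rz":0,"grip":1},
  {"dx":0.12,"dy":-0.044,"dz":-0.35,"rx":0,"ry":0,"rz":0,"grip":1},
  {"dx":0.24,"dy":-0.044,"dz":-0.35,"rx":0,"ry":0,"rz":0,"grip":1},
  {"dx":0.36,"dy":-0.044,"dz":-0.35,"rx":0,"ry":0,"rz":0,"grip":1},
  {"dx":0.415,"dy":-0.044,"dz":-0.35,"rx":0,"ry":0,"rz":0,"grip":1},
  {"dx":0.415,"dy":-0.044,"dz":-0.35,"rx":0,"ry":0,"rz":0,"grip":1},
])

```text
time_s: 7.72
eef_pos: [0.5848, 0.0604, 0.1511]
eef_rot: [3.139, -0.002, 1.606]
contact_force: [0.6, 0.2, 0.4]
finger_gap: 0.0001
grip_force: 0.0
```

```bash
python3 - <<'E'
from h import *
p,d=ctrl.camera('scene');cv2.imwrite('pics/s2.png',cv2.resize(p[80:330,20:350],None,fx=2.2,fy=2.2));o=ctrl.get_obs();print(o['eef_pos'],o['eef_rot'],o['contact_force']);blobs('c4')
E
```

```text
[0.58484571 0.05827773 0.15090544] [ 3.13939894e+00 -3.40113070e-04  1.60423654e+00] [-0.90376449 -0.70778696 -0.09409114]
453 [ 0.686  -0.1037] [ 0.6138 -0.1187] [ 0.7726 -0.0861]
1855 [ 0.6868 -0.1871] [ 0.6089 -0.2393] [ 0.7693 -0.1375]
131 [0.693  0.1046] [0.6188 0.0995] [0.7606 0.1095]
```

View pics/s2.png

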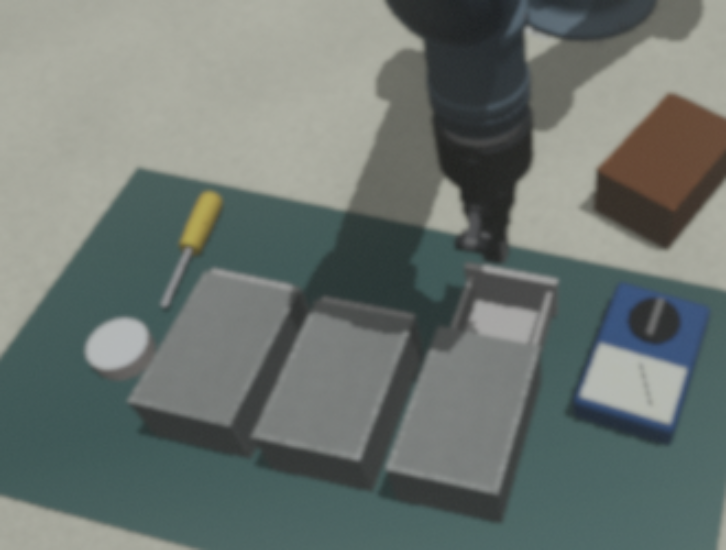

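Both full drawers are visibly flush, and the boxes are in place. Tips are at (0.585, 0.058), inside the gap x 0.546–0.619. Going down.

move_arm([
  {"dx":0,"dy":0,"dz":0.1,"rx":0,"ry":0,"rz":0,"grip":1},
  {"dx":0,"dy":0,"dz":0.18,"rx":0,"ry":0,"rz":0,"grip":1},
  {"dx":0,"dy":0,"dz":0.25,"rx":0,"ry":0,"rz":0,"grip":1},
  {"dx":0,"dy":0,"dz":0.31,"rx":0,"ry":0,"rz":0,"grip":1},
  {"dx":0,"dy":0,"dz":0.37,"rx":0,"ry":0,"rz":0,"grip":1},
  {"dx":0,"dy":0,"dz":0.37,"rx":0,"ry":0,"rz":0,"grip":1},
])

```text
time_s: 8.32
eef_pos: [0.5816, 0.0548, 0.0357]
eef_rot: [-3.136, 0.0, 1.599]
contact_force: [-0.6, -0.2, -0.3]
finger_gap: 0.0
grip_force: 0.0
```

move_arm([
  {"dx":0,"dy":-0.02,"dz":0,"rx":0,"ry":0,"rz":0,"grip":1},
  {"dx":0,"dy":-0.04,"dz":0,"rx":0,"ry":0,"rz":0,"grip":1},
  {"dx":0,"dy":-0.06,"dz":0,"rx":0,"ry":0,"rz":0,"grip":1},
  {"dx":0,"dy":-0.08,"dz":0,"rx":0,"ry":0,"rz":0,"grip":1},
  {"dx":0,"dy":-0.1,"dz":0,"rx":0,"ry":0,"rz":0,"grip":1},
  {"dx":0,"dy":-0.12,"dz":0,"rx":0,"ry":0,"rz":0,"grip":1},
])

```text
time_s: 8.82
eef_pos: [0.5489, 0.0551, 0.0406]
eef_rot: [3.138, 0.0, 1.601]
contact_force: [1.9, -0.4, 1.8]
finger_gap: -0.0003
grip_force: 0.9
```

Bearing on the back of the panel (+1.9 N). The stop should come at x≈0.517.

move_arm([
  {"dx":0,"dy":-0.02,"dz":0,"rx":0,"ry":0,"rz":0,"grip":1},
  {"dx":0,"dy":-0.04,"dz":0,"rx":0,"ry":0,"rz":0,"grip":1},
  {"dx":0,"dy":-0.06,"dz":0,"rx":0,"ry":0,"rz":0,"grip":1},
  {"dx":0,"dy":-0.075,"dz":0,"rx":0,"ry":0,"rz":0,"grip":1},
  {"dx":0,"dy":-0.085,"dz":0,"rx":0,"ry":0,"rz":0,"grip":1},
])

```text
time_s: 9.23
eef_pos: [0.5217, 0.0546, 0.0392]
eef_rot: [-3.141, -0.0, 1.601]
contact_force: [1.2, 1.4, 0.9]
finger_gap: 0.0
grip_force: 0.8
```

move_arm([
  {"dx":0,"dy":-0.003,"dz":0,"rx":0,"ry":0,"rz":0,"grip":1},
  {"dx":0,"dy":-0.006,"dz":0,"rx":0,"ry":0,"rz":0,"grip":1},
  {"dx":0,"dy":-0.009,"dz":0,"rx":0,"ry":0,"rz":0,"grip":1},
])

```text
time_s: 9.48
eef_pos: [0.5199, 0.0545, 0.0391]
eef_rot: [-3.142, -0.0, 1.601]
contact_force: [1.2, 0.3, 1.6]
finger_gap: -0.0002
grip_force: 0.8
```

move_arm([
  {"dx":0,"dy":-0.003,"dz":0,"rx":0,"ry":0,"rz":0,"grip":1},
  {"dx":0,"dy":-0.006,"dz":0,"rx":0,"ry":0,"rz":0,"grip":1},
])

```text
time_s: 9.65
eef_pos: [0.5195, 0.0545, 0.0393]
eef_rot: [3.139, -0.0, 1.601]
contact_force: [6.6, 1.3, -4.4]
finger_gap: -0.0002
grip_force: 3.2
```

At the stop: force rose to 6.6 N without motion. Easing off, lifting out, and clearing the view.

move_arm([
  {"dx":0,"dy":0.06,"dz":0,"rx":0,"ry":0,"rz":0,"grip":1},
  {"dx":0,"dy":0.06,"dz":0,"rx":0,"ry":0,"rz":0,"grip":1},
  {"dx":0,"dy":0.06,"dz":-0.12,"rx":0,"ry":0,"rz":0,"grip":1},
  {"dx":0,"dy":0.06,"dz":-0.25,"rx":0,"ry":0,"rz":0,"grip":1},
  {"dx":0,"dy":0.06,"dz":-0.38,"rx":0,"ry":0,"rz":0,"grip":1},
  {"dx":0,"dy":0.06,"dz":-0.5,"rx":0,"ry":0,"rz":0,"grip":1},
  {"dx":0,"dy":0.06,"dz":-0.5,"rx":0,"ry":0,"rz":0,"grip":1},
])

```text
time_s: 10.23
eef_pos: [0.5394, 0.0548, 0.1966]
eef_rot: [3.131, 0.001, 1.601]
contact_force: [0.5, 0.2, -0.1]
finger_gap: 0.0002
grip_force: 0.0
```

move_arm([
  {"dx":-0.12,"dy":-0.07,"dz":0,"rx":0,"ry":0,"rz":0,"grip":1},
  {"dx":-0.24,"dy":-0.14,"dz":0,"rx":0,"ry":0,"rz":0,"grip":1},
  {"dx":-0.36,"dy":-0.21,"dz":0,"rx":0,"ry":0,"rz":0,"grip":1},
  {"dx":-0.48,"dy":-0.28,"dz":0,"rx":0,"ry":0,"rz":0,"grip":1},
  {"dx":-0.6,"dy":-0.35,"dz":0,"rx":0,"ry":0,"rz":0,"grip":1},
  {"dx":-0.72,"dy":-0.4,"dz":0,"rx":0,"ry":0,"rz":0,"grip":1},
  {"dx":-0.84,"dy":-0.4,"dz":0,"rx":0,"ry":0,"rz":0,"grip":1},
  {"dx":-0.96,"dy":-0.4,"dz":0,"rx":0,"ry":0,"rz":0,"grip":1},
  {"dx":-1,"dy":-0.4,"dz":0,"rx":0,"ry":0,"rz":0,"grip":1},
  {"dx":-1,"dy":-0.4,"dz":0,"rx":0,"ry":0,"rz":0,"grip":1},
])

```text
time_s: 11.07
eef_pos: [0.4244, -0.251, 0.1886]
eef_rot: [-3.141, 0.0, 1.597]
contact_force: [1.0, 0.6, 0.5]
finger_gap: -0.0001
grip_force: 0.0
```

```bash
python3 -c "
from h import *
blobs('c5');o=ctrl.get_obs();print(o['eef_pos'],o['contact_force'])"
```

```text
1830 [ 0.6898 -0.0658] [ 0.6119 -0.1182] [ 0.7735 -0.0142]
1850 [ 0.6868 -0.1871] [ 0.6087 -0.2393] [ 0.7698 -0.1368]
1695 [0.6936 0.0587] [0.6176 0.0076] [0.7719 0.1095]
54 [0.5027 0.047 ] [0.5001 0.008 ] [0.5054 0.1007]
[ 0.42421491 -0.24897437  0.18852234] [-0.75734336  0.13978259 -0.40972685]
```

View pics/c5.png

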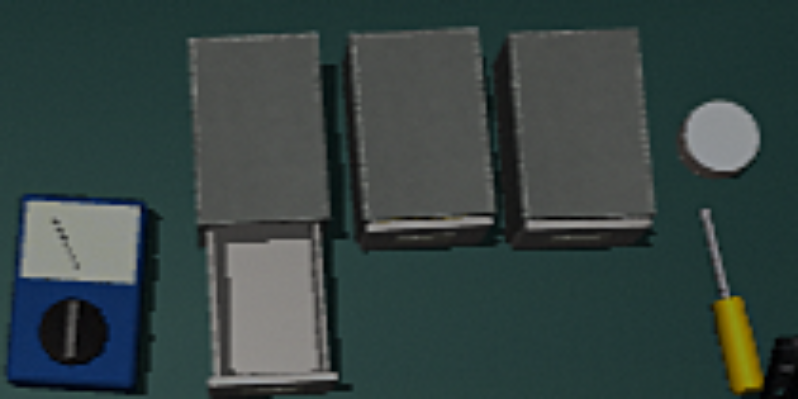

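Final view: caps and relays panels are flush (both box-plus-panel lengths 161 mm, and both stops sit the same distance from their boxes). The empty drawer moved out 42 mm to about 0.115. Boxes and bystanders have not moved, and the arm is clear.

```bash
python3 -c "
from h import *
print(ctrl.finish_job())"
```

```text
the job is handed in; nothing more can be done
None
```

The job is handed in. By my measurements the capacitor and relay drawers are shut, the empty drawer is out at its stop (about 0.115 m), and the boxes and bystanders haven't moved; no pass/fail result came back.

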